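# Press the lid home and ease the press back up

## Task

A takeaway dessert bowl stands in one of the two blue-and-white lid presses with its orange lid only started. Push that press's blue knob down until the lid is fully home on the bowl, then let the sprung plunger come up slowly, under your control, all the way to its top: do not let it snap back. Leave the empty press alone and the closed bowl standing upright where it is.

Things in the scene. Friction and masses are not known exactly. Their poses are not given: they have to be found in the camera images.
- plunger_top (a point): Centre of the flat top of the round blue knob (50 mm across, 30 mm tall, axis upright) of the press that holds the bowl; moves with it; 265 mm above the counter when up. Push it from above with shut fingers or grip it. Press: blue base 215 x 150 mm, white column at the robot's end, white arm with its top at 180 mm, 16 mm rod through it, steel disc 84 mm across below.
- plunger (a joint): That press's plunger, m: 0 = up at its top (rest), grows straight down, stop at 0.028. A spring always pushes it up, 5.5 N at the top to 11 N at the bottom; let go, it snaps up. Rising faster than 0.1 m/s (0.3 m/s in the last 4 mm) counts as snapping. Its disc meets the lid at 0.015 to 0.017; the lid is home at about 0.025.
- lid (a joint): How far the orange lid (116 mm disc, 6 mm thick, on a white plug) has gone down, m: 0 to 0.002 at the start (8 to 10 mm proud of the bowl's rim), 0.010 = fully home on the rim, rigid beyond. It slides stiffly (about 4 N) and stays where it is pushed.
- bowl: The brown takeaway bowl, 110 mm across the rim, 86 mm at the foot, 60 mm tall, standing loose on the base of its press within 5 mm of the plunger's axis. Origin at the centre of its underside (18 mm above the counter), z up.
- spare_plunger (a joint): Travel of the plunger of the other press, the same in every way but with no bowl in it: 0 = up. To be left alone.
Things that resemble listed ones, but are neither listed nor needed, are in the scene too. Of the things like the bowl, leave any that is green or pink; of the rest the larger one is meant.

How it is judged:
By the outcome, as a careful person would: the job done as asked, in the order asked, and still so for the second after the job is handed in, with the robot touching nothing.
It also fails if it takes over 40 s, if anything falls off the work surface, if the arm or the gripper's body presses on something with over 40 N, if the wrist force passes 120 N, or if a joint passes its speed limit or range.

## Robot

A 7-joint arm with a two-finger parallel gripper is mounted at the origin on the work surface. World frame = base frame: x ahead of the robot, y to its left, z up, the work surface at z = 0. Lengths are in m, angles in degrees, forces in N, time in s.
With the tool pointing down it reaches from about 0.425 to 1.025 m from the base axis. Payload 3.6 kg.
Tool frame: the origin (TCP) lies at the very end of the fingers, on their centre line; the grasp point (between the pads) lies r.pinch_z behind it (r.pinch_z is the distance from the TCP to the grasp point, in m); z points along the fingers, x is the direction in which the jaws open and shut, and the axes are right-handed (so a half turn about z gives the same grasp; the last joint's range is limited). The gripper opens to 85 mm and grips with 20 to 120 N. Pads are 22 mm wide; open, the fingers measure 114 mm over their backs; the gripper's body (76 mm by 85 mm) begins 54 mm behind the grasp point. The pads swing forward as they close: fully open they stand 13 mm farther back than shut.
Start: joints at [60.762, 33.873, 2.773, 92.16, -1.908, 54.013, -1.931], TCP at [0.294, -0.663, 0.231] pointing down, gripper open.
Joint ranges: [-153.93, 153.93], [-27.13, 128.08], [-72.61, 78.16], [10.71, 143.7], [-87.88, 267.88], [4.46, 118.87], [-176.78, 176.78]. Speed limits (degrees/s): [147.25, 147.25, 180, 180, 180, 180, 180].

## Interface

Orientations are given as [roll, pitch, yaw] about the fixed x, y, z axes, in that order (R = Rz(yaw) Ry(pitch) Rx(roll)).
In Python, from station import r gives the robot as it stands.
- The arm moves only by the tool step_arm, never from a script. Its argument "motion" is a list of rows, each a list of 3 entries, a list of its own where there are three numbers: the shift along the tool's x, y, z in m, then the turn, a rotation vector about the tool's x, y, z in rad, then the opening, from 0 (shut) to 1 (fully open). A call has 1 to 10 rows; each row shifts and turns the pose as measured when the row begins, along the tool's axes as they then stand; what a row does not reach is not made up. A row lasts 1/12 s, in which the tool goes at most 41.7 mm and 7.16 degrees, less where a joint would pass 70% of its speed; a pose out of reach is approached as far as the arm can. A call with a gripper value outside its range is refused whole. The fingers move at their own pace and stop on an object; "grip_force" is the grip in N (left out, the last holds). Time passes only in rows, so rows that do not move let the fingers close. It gives the time, the measured TCP pose, the force and the opening at its end, in the units of the state.
- r.state(): the state, without advancing time (a new reading comes with each control period).
- r.read_camera(name): name is "scene" or "side" or "wrist"; returns a dict with "pixels" (400x640x3 uint8, blue, green, red), "mtx" (3x3 intrinsics, pixels), "position" and "attitude" of the camera in the world. Camera axes: x right, y down, z forward; pixel columns grow to the right and rows downward; lengths in m; the calibration is good to about 2 mm. A picture is of the moment at which its call begins. There is no depth.
- r.hand_in(): hands the job in, once; it reports no verdict.
The state is a dict: "t": time; "q": joint angles; "qvel": joint speeds; "tau": joint torques, N m; "position": TCP position; "eef_rot": TCP orientation; "contact_force": force on the tool from outside, world axes, zero at the start; "torque": the same for the moment, N m; "finger_gap": opening from 0.0 (shut) to 1.0 (fully open).
Only numpy, scipy, OpenCV 4.12 (cv2) and the standard library are available. Lean on these libraries where they do the work, as an engineer would, in place of code of your own. Each camera call takes 0.05 s, during which the arm holds its last target. There are 200 camera calls.

## Working session

There is one attempt and no reset: what is moved stays moved. The work goes in short steps, Python scripts to look and compute and a tool call to move; the robot and the scene stay as the last step left them, time stands still between calls to the robot, and variables do not carry over. Pictures are saved under pics/ and viewed, about 8 in all and at most 12, crops included, and the job is handed in when it is done.

Besides the shell and the picture viewer there is one more tool, called as name(argument=value, ...) on one line, values as JSON. step_arm: Moves the arm, as the interface text tells. Its arguments: {"type":"object","properties":{"motion":{"type":"array"},"grip_force":{"type":"number"}},"required":["motion"]}

```bash
mkdir -p pics; python3 - <<'E'
from station import r
import cv2
s=r.state();print(s, r.pinch_z)
for n in("scene","side"):
    c=r.read_camera(n);cv2.imwrite(f"pics/{n}0.png",c["pixels"]);print(n,c["mtx"],c["position"],c["attitude"])
E
```

```text
{'t': 0.0, 'q': array([60.76178182, 33.92405717,  2.76683226, 92.2374602 , -1.91062136,
       54.0122547 , -1.92944957]), 'qvel': array([ 0.04938496, -0.08087472,  0.09986838, -0.01370846,  0.05183769,
       -0.10359156, -0.00225775]), 'tau': array([-1.02312675e-03, -5.48691738e+01,  1.54684290e+00, -1.98123550e+01,
        9.50701389e-03,  8.95104575e-03, -4.81381974e-06]), 'position': array([ 0.29319199, -0.66215712,  0.23015483]), 'eef_rot': array([ 1.79995325e+02,  1.27564669e-01, -6.61140680e+01]), 'contact_force': array([-0.4077181 ,  0.18774168, -0.11598024]), 'torque': array([ 0.0115237 , -0.03543577, -0.00717249]), 'finger_gap': 0.9978170977676977} 0.0187
scene [[404.47554332   0.         319.94580618]
 [  0.         404.47554332 198.02396223]
 [  0.           0.           1.        ]] [1.17657065 0.48325723 0.72607263] [-124.35911734    0.91089262  125.96069283]
side [[387.53117274   0.         320.7615721 ]
 [  0.         387.53117274 195.77936948]
 [  0.           0.           1.        ]] [ 0.35556626 -0.68296597  0.68127519] [-127.46032366    1.09554613  -17.63837602]
```

View pics/scene0.png

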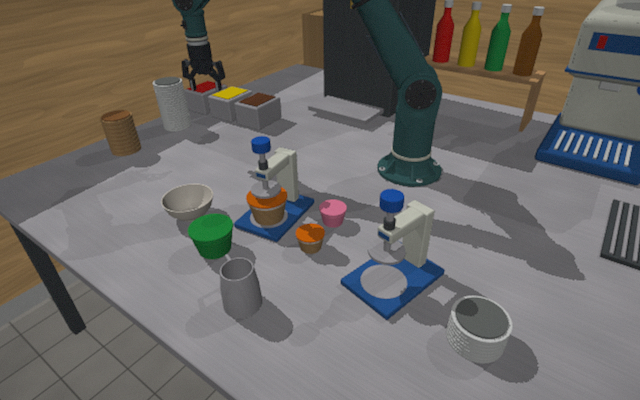

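View pics/side0.png

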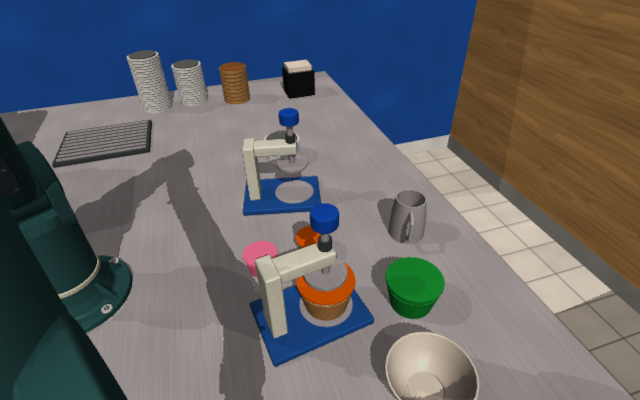

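The scene view has the press holding the bowl with its knob at about (261,145). In the side view that knob is at (324,218). The other press is empty. Next I'll triangulate the knob's centre, which should sit at z≈0.25.

```bash
cat > h.py <<'E'
import cv2, numpy as np
from scipy.spatial.transform import Rotation as R
def ray(c,u,v):
    d=R.from_euler('xyz',c["attitude"],degrees=True).as_matrix()@np.linalg.solve(c["mtx"],[u,v,1.])
    return np.array(c["position"]),d/np.linalg.norm(d)
def plane(c,u,v,z):
    p,d=ray(c,u,v); return p+d*(z-p[2])/d[2]
def tri(a,b):
    A=0;y=0
    for p,d in(a,b):
        M=np.eye(3)-np.outer(d,d);A=A+M;y=y+M@p
    x=np.linalg.solve(A,y);return x,[np.linalg.norm((np.eye(3)-np.outer(d,d))@(x-p)) for p,d in(a,b)]
def blob(c,uv,lo=(100,120,40),hi=(130,255,255)):
    m=cv2.inRange(cv2.cvtColor(c["pixels"],cv2.COLOR_BGR2HSV),lo,hi)
    n,l,st,ce=cv2.connectedComponentsWithStats(m)
    i=min([i for i in range(1,n) if st[i,4]>60],key=lambda i:np.hypot(*(ce[i]-uv)))
    return ce[i],st[i]
E
python3 - <<'E'
from station import r
from h import *
S=r.read_camera("scene");D=r.read_camera("side")
for a,b in(((261,145),(324,218)),((391,201),(289,117))):
    ca,sa=blob(S,a);cb,sb=blob(D,b);print(ca,sa,cb,sb)
    print(tri(ray(S,*ca),ray(D,*cb)),plane(S,*ca,.25),plane(D,*cb,.25))
# base corners, side view
for u,v in((251,309),(277,357),(372,319)): print(plane(D,u,v,.018))
E
```

```text
[260.55395683 144.58633094] [251 136  19  18 278] [293.87750654 204.42938099] [ 243  176   96   58 2294]
(array([ 0.48189466, -0.19186081,  0.25973307]), [np.float64(0.028140456329968432), np.float64(0.028140456329968335)]) [ 0.50588074 -0.20338257  0.25      ] [ 0.46530516 -0.15246857  0.25      ]
[391.31687243 200.43209877] [380 189  24  24 486] [288.36075949 116.84493671] [279 108  20  19 316]
(array([0.54025031, 0.19374647, 0.24927072]), [np.float64(0.0002024445584011436), np.float64(0.00020244455840121993)]) [0.54092564 0.19420321 0.25      ] [0.54001866 0.19192694 0.25      ]
[ 0.35544619 -0.17034399  0.018     ]
[ 0.38331007 -0.28974244  0.018     ]
[ 0.58016411 -0.27016215  0.018     ]
```

```bash
python3 - <<'E'
from station import r
from h import *
S=r.read_camera("scene");D=r.read_camera("side")
m=cv2.inRange(cv2.cvtColor(D["pixels"],cv2.COLOR_BGR2HSV),(100,120,40),(130,255,255))
for row in range(200,236,3):
    x=np.flatnonzero(m[row,300:350])+300; print(row,x.min() if len(x) else 0,x.max() if len(x) else 0)
cv2.imwrite("pics/c1.png",cv2.resize(D["pixels"][170:350,230:400],None,fx=3,fy=3,interpolation=cv2.INTER_CUBIC))
b=(324.5,218.5)
ca,_=blob(S,(261,145))
print(tri(ray(S,*ca),ray(D,*b)),plane(S,*ca,.25),plane(D,*b,.25))
E
```

```text
200 306 320
203 300 325
206 300 334
209 300 337
212 310 338
215 310 338
218 310 338
221 311 338
224 311 338
227 312 337
230 314 334
233 321 328
(array([ 0.5050301 , -0.20490302,  0.24897123]), [np.float64(0.0005764296277293642), np.float64(0.0005764296277293442)]) [ 0.50576803 -0.20337836  0.25      ] [ 0.50505804 -0.20655486  0.25      ]
```

View pics/c1.png

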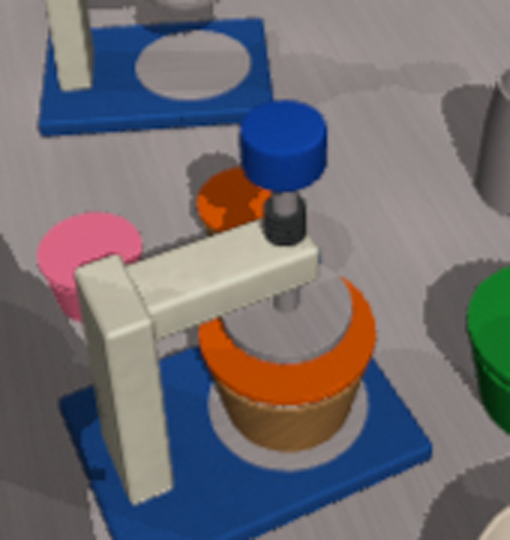

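Both views agree: the knob axis is at about (0.505, -0.205) with its centre at z≈0.249, and the expected height is 0.250. I'll raise the arm, shut the fingers and move over.

step_arm(motion=[[[0, 0, -0.03], [0, 0, 0], 0], [[0, 0, -0.03], [0, 0, 0], 0], [[0, 0, -0.03], [0, 0, 0], 0], [[-0.026, -0.03, 0], [0, 0, 0], 0], [[-0.026, -0.03, 0], [0, 0, 0], 0], [[-0.026, -0.03, 0], [0, 0, 0], 0], [[-0.026, -0.03, 0], [0, 0, 0], 0], [[-0.026, -0.03, 0], [0, 0, 0], 0], [[-0.026, -0.03, 0], [0, 0, 0], 0], [[0, 0, 0], [0, 0, 0], 0]])

```text
t: 1.13
position: [0.3959, -0.4425, 0.323]
eef_rot: [179.9, 0.0, -66.7]
contact_force: [2.1, 0.2, -1.4]
finger_gap: -0.002
```

step_arm(motion=[[[-0.025, -0.0275, 0], [0, 0, 0], 0], [[-0.025, -0.0275, 0], [0, 0, 0], 0], [[-0.025, -0.0275, 0], [0, 0, 0], 0], [[-0.025, -0.0275, 0], [0, 0, 0], 0], [[-0.025, -0.0275, 0], [0, 0, 0], 0], [[-0.025, -0.0275, 0], [0, 0, 0], 0], [[-0.012, -0.014, 0], [0, 0, 0], 0], [[0, 0, 0], [0, 0, 0], 0]])

```text
t: 1.8
position: [0.4975, -0.2187, 0.3235]
eef_rot: [-180.0, -0.2, -66.5]
contact_force: [0.3, 0.2, -0.1]
finger_gap: 0.001
```

```bash
python3 - <<'E'
from station import r
from h import *
s=r.state();print(s["t"],s["position"],s["eef_rot"],s["contact_force"])
P=np.array([.505,-.205])-s["position"][:2]
M=R.from_euler('xyz',s["eef_rot"],degrees=True).as_matrix();print("tool shift",M.T@[*P,0])
D=r.read_camera("side");S=r.read_camera("scene")
cv2.imwrite("pics/b.png",np.hstack([cv2.resize(D["pixels"][120:340,200:420],(400,400)),cv2.resize(S["pixels"][80:250,190:360],(400,400))]))
E
```

```text
1.8 [ 0.4975257  -0.21868033  0.32352562] [-179.98298836   -0.21845538  -66.54448775] [ 0.31939551  0.19238636 -0.05448994]
tool shift [-9.57479716e-03 -1.23019797e-02 -3.28540666e-05]
```

View pics/b.png

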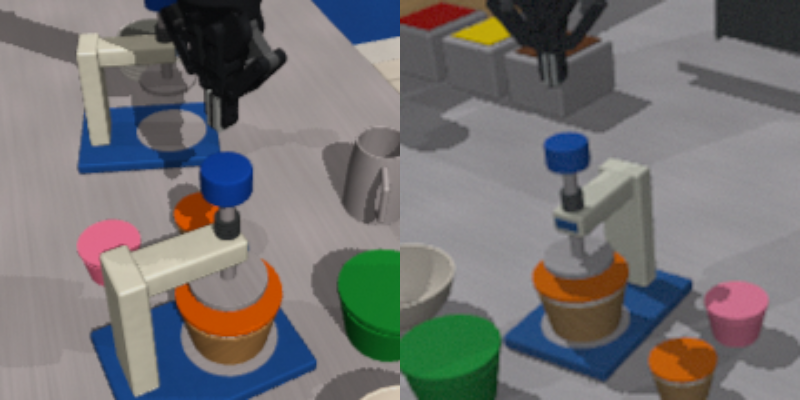

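The shut fingers hang just above the knob in both views. I'll close the remaining gap of about 15 mm sideways and drop to just above the knob's top.

step_arm(motion=[[[-0.0095, -0.0125, 0], [0, 0, 0], 0], [[0, 0, 0.02], [0, 0, 0], 0], [[0, 0, 0.02], [0, 0, 0], 0], [[0, 0, 0.008], [0, 0, 0], 0], [[0, 0, 0], [0, 0, 0], 0]])

```text
t: 2.32
position: [0.4999, -0.2227, 0.2754]
eef_rot: [179.8, -0.7, -67.9]
contact_force: [0.4, 0.3, 1.4]
finger_gap: 0.0
```

```bash
python3 - <<'E'
from station import r
from h import *
s=r.state();print(s["position"],s["contact_force"])
M=R.from_euler('xyz',s["eef_rot"],degrees=True).as_matrix();print("tool shift",M.T@[*(np.array([.505,-.205])-s["position"][:2]),0])
D=r.read_camera("side");S=r.read_camera("scene")
cv2.imwrite("pics/d.png",np.hstack([cv2.resize(D["pixels"][170:280,270:380],(400,400)),cv2.resize(S["pixels"][100:190,215:305],(400,400))]))
E
```

```text
[ 0.49991094 -0.22265164  0.27535168] [0.36091061 0.25828895 1.37743917]
tool shift [-0.01442933 -0.01136749 -0.00023131]
```

View pics/d.png

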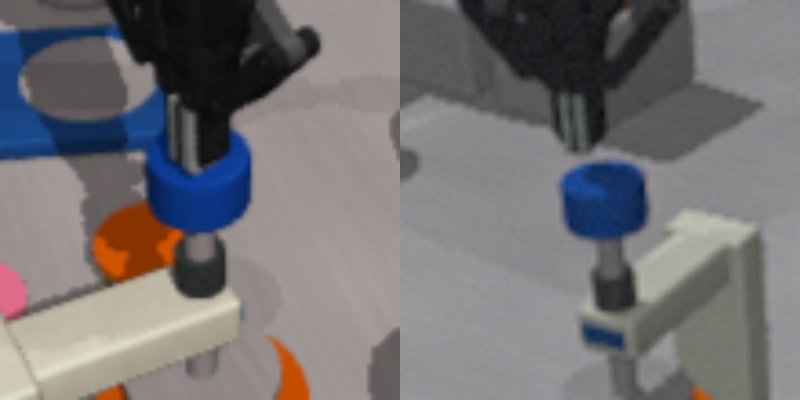

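The lateral shift was mostly lost during the descent, and the tool is still about 18 mm off. I'll correct it here at 10 mm clearance, then check.

step_arm(motion=[[[-0.0145, -0.0115, 0], [0, 0, 0], 0], [[0, 0, 0], [0, 0, 0], 0], [[0, 0, 0], [0, 0, 0], 0]])

```text
t: 2.67
position: [0.5066, -0.2087, 0.2793]
eef_rot: [-180.0, -1.1, -68.2]
contact_force: [-0.7, -0.2, 1.0]
finger_gap: 0.0
```

```bash
cat > st.py <<'E'
from station import r
from h import *
s=r.state();print(s["t"],s["position"],s["eef_rot"],s["contact_force"],s["q"])
M=R.from_euler('xyz',s["eef_rot"],degrees=True).as_matrix();print("tool shift",M.T@[*(np.array([.505,-.205])-s["position"][:2]),0])
print("turn",R.from_matrix(M.T@R.from_euler('xyz',[180,0,-67],degrees=True).as_matrix()).as_rotvec())
E
python3 st.py
```

```text
2.6667 [ 0.50662233 -0.20867489  0.27930138] [-179.96877443   -1.06296204  -68.18779661] [-0.68430779 -0.17422385  1.02839672] [ 21.0854218   17.66032273  -4.92615447 112.68079153   3.0560152
  49.07799506 -53.77737495]
tool shift [-4.01390425e-03  1.40677165e-04 -7.45519272e-05]
turn [-0.00035265 -0.01855717 -0.02072531]
```

step_arm(motion=[[[-0.004, 0, 0.003], [0, -0.018, -0.02], 0], [[0, 0, 0.004], [0, 0, 0], 0], [[0, 0, 0.004], [0, 0, 0], 0], [[0, 0, 0.003], [0, 0, 0], 0]])

```text
t: 3.0
position: [0.5067, -0.2082, 0.2682]
eef_rot: [-179.7, -0.4, -67.2]
contact_force: [-0.2, -0.2, -0.5]
finger_gap: 0.004
```

```bash
python3 st.py
```

```text
3.0 [ 0.50672319 -0.20824351  0.26817536] [-179.70382036   -0.36536712  -67.18408079] [-0.15060149 -0.18327963 -0.4779535 ] [ 21.78615973  18.51207506  -5.39130368 113.17437836   2.4283248
  47.95434385 -52.12354368]
tool shift [-3.65784655e-03  3.30490908e-04 -2.50346257e-05]
turn [-0.00515904 -0.00638514 -0.00319632]
```

step_arm(motion=[[[-0.003, 0, 0.003], [0, 0, 0], 0], [[-0.001, 0, 0.004], [0, 0, 0], 0], [[0, 0, 0.004], [0, 0, 0], 0], [[0, 0, 0.004], [0, 0, 0], 0]], grip_force=40)

```text
t: 3.33
position: [0.5057, -0.2064, 0.255]
eef_rot: [-179.6, -0.6, -67.4]
contact_force: [-2.4, 0.4, 7.9]
finger_gap: 0.002
```

```bash
python3 st.py
```

```text
3.3333 [ 0.50573333 -0.20640189  0.25503372] [-179.64253264   -0.5690607   -67.3510574 ] [-2.40258411  0.35380679  7.92275116] [ 21.48300263  19.20686853  -5.30576417 114.27075703   2.72421721
  45.99430061 -52.75102061]
tool shift [-1.57610020e-03  1.36833935e-04 -1.65083351e-05]
turn [-0.00620848 -0.00995103 -0.00609605]
```

Contact is good: about 10 mm down at 7.9 N, which fits the spring. I'll keep pressing.

step_arm(motion=[[[-0.001, 0, 0.004], [0, 0, 0], 0], [[0, 0, 0.004], [0, 0, 0], 0], [[0, 0, 0.004], [0, 0, 0], 0], [[0, 0, 0.004], [0, 0, 0], 0]])

```text
t: 3.67
position: [0.5058, -0.2064, 0.244]
eef_rot: [-179.6, -0.7, -67.4]
contact_force: [-4.6, 1.4, 14.3]
finger_gap: -0.001
```

step_arm(motion=[[[0, 0, 0.004], [0, 0, 0], 0], [[0, 0, 0.004], [0, 0, 0], 0], [[0, 0, 0.003], [0, 0, 0], 0]])

```text
t: 3.92
position: [0.5058, -0.2065, 0.2399]
eef_rot: [-179.7, -0.8, -67.5]
contact_force: [-8.4, 2.3, 27.6]
finger_gap: -0.001
```

At 25.1 mm the force rose to 28 N, so the lid is meeting the rim. One more row should confirm it won't go further.

step_arm(motion=[[[0, 0, 0.004], [0, 0, 0], 0]])

```text
t: 4.0
position: [0.5059, -0.2065, 0.2399]
eef_rot: [-179.7, -0.8, -67.5]
contact_force: [-9.5, 4.5, 32.4]
finger_gap: -0.005
```

```bash
python3 st.py;python3 - <<'E'
from station import r
from h import *
D=r.read_camera("side");S=r.read_camera("scene")
cv2.imwrite("pics/e.png",np.hstack([cv2.resize(D["pixels"][200:340,260:400],(400,400)),cv2.resize(S["pixels"][120:250,205:335],(400,400))]))
E
```

```text
4.0 [ 0.5058756  -0.20647551  0.23986904] [-179.7046115    -0.81642232  -67.49830486] [-9.53075467  4.51850731 32.35156712] [ 21.17432917  20.23583883  -5.10930627 115.20727627   3.19357331
  43.93233002 -53.39256129]
tool shift [-1.69810463e-03  2.44118740e-04 -2.54572555e-05]
turn [-0.00509342 -0.01427155 -0.00866016]
```

View pics/e.png

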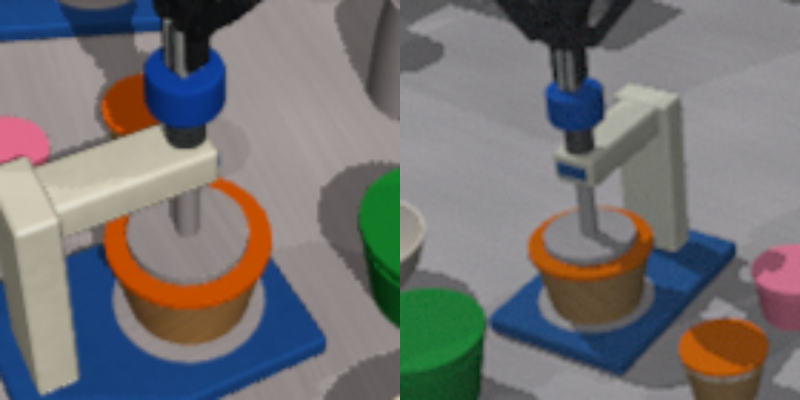

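The lid is home: the force rose from 28 to 32 N with no further travel, and no plug shows in either view. I'll let the plunger up gently, starting with tiny steps.

step_arm(motion=[[[0, 0, 0.001], [0, 0, 0], 0], [[0, 0, 0], [0, 0, 0], 0]])

```text
t: 4.27
position: [0.5057, -0.2064, 0.2433]
eef_rot: [-179.7, -0.9, -67.5]
contact_force: [-2.6, 0.7, 9.9]
finger_gap: -0.001
```

step_arm(motion=[[[0, 0, 0], [0, 0, 0], 0], [[0, 0, -0.001], [0, 0, 0], 0]])

```text
t: 4.43
position: [0.5057, -0.2064, 0.2474]
eef_rot: [-179.6, -1.0, -67.5]
contact_force: [-2.2, 0.3, 9.3]
finger_gap: 0.003
```

step_arm(motion=[[[0, 0, -0.001], [0, 0, 0], 0], [[0, 0, -0.001], [0, 0, 0], 0], [[0, 0, -0.001], [0, 0, 0], 0]])

```text
t: 4.68
position: [0.5057, -0.2064, 0.2544]
eef_rot: [-179.6, -1.1, -67.6]
contact_force: [-2.6, 0.1, 7.4]
finger_gap: 0.004
```

step_arm(motion=[[[0, 0, -0.001], [0, 0, 0], 0], [[0, 0, -0.001], [0, 0, 0], 0]])

```text
t: 4.85
position: [0.5057, -0.2064, 0.2587]
eef_rot: [-179.6, -1.2, -67.6]
contact_force: [-1.8, 0.2, 6.1]
finger_gap: -0.003
```

step_arm(motion=[[[0, 0, -0.001], [0, 0, 0], 0], [[0, 0, -0.001], [0, 0, 0], 0]])

```text
t: 5.02
position: [0.5057, -0.2064, 0.2626]
eef_rot: [-179.6, -1.2, -67.6]
contact_force: [-1.7, -0.1, 5.3]
finger_gap: -0.002
```

step_arm(motion=[[[0, 0, -0.001], [0, 0, 0], 0], [[0, 0, -0.001], [0, 0, 0], 0], [[0, 0, -0.001], [0, 0, 0], 0], [[0, 0, -0.001], [0, 0, 0], 0]])

```text
t: 5.35
position: [0.5055, -0.206, 0.2679]
eef_rot: [-179.5, -1.3, -67.6]
contact_force: [0.4, 0.1, 1.1]
finger_gap: 0.004
```

The force fell to about 1 N at z = 0.268, so the plunger is at its top and the fingers have left it. I'll back off upwards and check.

step_arm(motion=[[[0, 0, -0.004], [0, 0, 0], 0], [[0, 0, -0.01], [0, 0, 0], 0], [[0, 0, -0.02], [0, 0, 0], 0], [[0, 0, -0.03], [0, 0, 0], 0], [[0, 0, -0.01], [0, 0, 0], 0], [[0, 0, 0], [0, 0, 0], 0], [[0, 0, 0], [0, 0, 0], 0]])

```text
t: 5.93
position: [0.5031, -0.2037, 0.3457]
eef_rot: [-179.7, -1.1, -67.6]
contact_force: [-0.3, 0.5, -0.1]
finger_gap: 0.002
```

```bash
python3 st.py;python3 - <<'E'
from station import r
from h import *
D=r.read_camera("side");S=r.read_camera("scene")
ca,sa=blob(S,(261,145));print(ca,sa)
p=tri(ray(S,*ca),ray(D,324.5,218.5));print(p)
m=cv2.inRange(cv2.cvtColor(D["pixels"],cv2.COLOR_BGR2HSV),(100,120,40),(130,255,255))
print([(i,np.flatnonzero(m[i,300:350])[[0,-1]]+300) for i in(218,224,230,233) if m[i,300:350].any()])
cv2.imwrite("pics/f.png",np.hstack([cv2.resize(D["pixels"][200:340,260:400],(400,400)),cv2.resize(S["pixels"][120:250,205:335],(400,400))]))
E
```

```text
5.9333 [ 0.50313138 -0.203726    0.3456824 ] [-179.69151711   -1.13863161  -67.56216163] [-0.33876994  0.50865818 -0.14865797] [ 21.14384798  13.30725744  -5.21001055 108.82063706   2.26139995
  56.9946599  -52.69271007]
tool shift [ 1.89039106e-03 -1.24066897e-03  4.42528660e-05]
turn [-0.00528633 -0.01989907 -0.00975773]
[260.57971014 144.60144928] [251 136  19  18 276]
(array([ 0.50506465, -0.20486647,  0.24891838]), [np.float64(0.0005520598286066715), np.float64(0.0005520598286066064)])
[(218, array([310, 338])), (224, array([311, 338])), (230, array([314, 334])), (233, array([321, 328]))]
```

View pics/f.png

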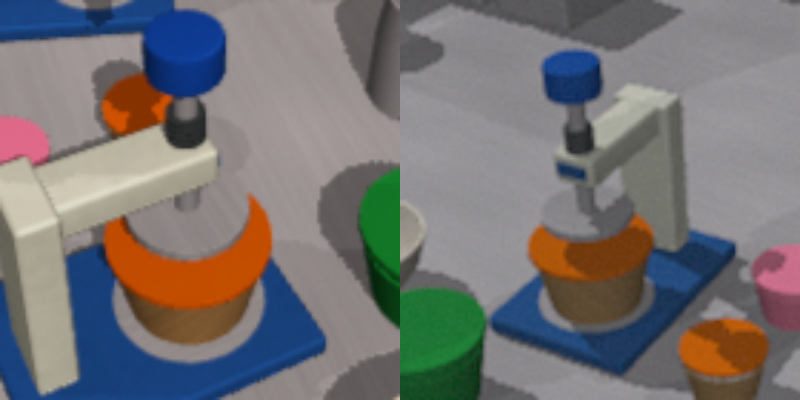

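The knob's pixels match the start, so the plunger is back at its top. The lid stayed down flat on the upright bowl, and the robot is clear of everything.

```bash
python3 -c "
from station import r
print(r.hand_in())"
```

```text
the job is handed in; nothing more can be done
None
```

The lid is pressed fully home, and the plunger is back at its top after a slow, controlled rise. I handed the job in after about 6 s of robot time.

- **Pressing:** I pushed the knob down with shut fingers. Travel stopped at 25.1 mm while the force rose from 28 to 32 N, so the lid was on the rim.
- **Release:** The fingers stayed in contact on the way up. It averaged about 25 mm/s between readings, under the 100 mm/s limit. The contact force fell from about 10 N to 5 N near the top. I didn't measure speed within each 1/12 s step.
- **Final check:** The knob was back at its starting pixels in both views, with its centre at about z = 0.249 m. The lid sat flat on the upright bowl and the robot was clear, 80 mm above the knob. I never went near the empty press, but I didn't measure it again at the end.

One thing went off plan: the first sideways correction above the knob was mostly lost during the descent. I corrected it before touching anything, and pressed about 2 mm off the knob's centre.

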